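# Unlock, load and relock the shaker with its ball-lock pin

### The job

Unlock the shaker: squeeze the ball-lock pin's buttons, draw it out of the fork, stand it in its blue stand, and swing the hold-down bar well out of the way. Push every tube cassette from the bench fully down into a nest of the shaker, one to a nest, until both clips have snapped over it; then swing the bar fully shut over them. Lock it again: squeeze the pin, slide it right through fork and bar until its flange sits on the fork, and let go so that the balls lock; leave the other things on the bench where they are.

Things in the scene. Friction and masses are not known exactly. Their poses are not given: they have to be found in the camera images.
- shaker: white and blue orbital shaker, fixed to the bench, 190 (x) x 280 (y) mm, loading deck 80 mm above the bench; origin under its centre, axes turned a few degrees from the robot's. The bar's hinge post stands at its +y end (22 mm to +x, 170 mm to +y of the origin), the lock fork at its -y end. Four nests in a row along its y, 64 mm apart, nest 0 nearest the fork.
- nest0 (a point): centre of the deck floor of nest 0, 80 mm above the bench; axes as the shaker's. It takes one cassette, long side along the shaker's x, either way round, with 3 mm of play all round between rounded grey rails 8 mm high.
- nest1 (a point): centre of the deck floor of nest 1, 80 mm above the bench; axes as the shaker's. At each x end of every nest a steel leaf clip leans in, from 9 mm above the deck to 29 mm at its top: a cassette rests on the leaves 10 mm or more too high until pushed straight down with about 5 to 15 N; then they snap over its bottom flange and hold it.
- nest2 (a point): centre of the deck floor of nest 2, 80 mm above the bench; axes as the shaker's. Like nest 0 and nest 1.
- nest3 (a point): centre of the deck floor of nest 3, 80 mm above the bench; axes as the shaker's. Like nest 0 and nest 1. Nearest the bar's hinge.
- cassette0: tube cassette, loose, about 80 g: pink bottom flange 84 (x) x 48 (y) x 8 mm, white body 72 x 44 mm up to 22 mm high with green tube caps to 28 mm, and along its middle a grey grip rib 36 long (x), 12 wide (y), from 22 to 46 mm high. Origin: centre of the underside, z up. Two to four of them are there; a missing one reads None throughout.
- cassette1: tube cassette, loose, about 80 g: pink bottom flange 84 (x) x 48 (y) x 8 mm, white body 72 x 44 mm up to 22 mm high with green tube caps to 28 mm, and along its middle a grey grip rib 36 long (x), 12 wide (y), from 22 to 46 mm high. Origin: centre of the underside, z up. Two to four of them are there; a missing one reads None throughout.
- cassette2: tube cassette, loose, about 80 g: pink bottom flange 84 (x) x 48 (y) x 8 mm, white body 72 x 44 mm up to 22 mm high with green tube caps to 28 mm, and along its middle a grey grip rib 36 long (x), 12 wide (y), from 22 to 46 mm high. Origin: centre of the underside, z up. Two to four of them are there; a missing one reads None throughout.
- cassette3: tube cassette, loose, about 80 g: pink bottom flange 84 (x) x 48 (y) x 8 mm, white body 72 x 44 mm up to 22 mm high with green tube caps to 28 mm, and along its middle a grey grip rib 36 long (x), 12 wide (y), from 22 to 46 mm high. Origin: centre of the underside, z up. Two to four of them are there; a missing one reads None throughout.
- bar (a joint): angle of the hold-down bar, rad: 0 = shut (hard stop, its hole in line with the fork's), growing to 1.3 as it swings level away from the robot, counterclockwise seen from above, about its upright hinge; starts shut, stays where left (light friction). Flat aluminium, 18 mm wide, 340 mm from hinge to hole; clears pushed-in cassettes by 3.5 mm, runs into others; lies beside the ribs.
- bar_knob (a point): point on the axis of the bar's upright orange grip knob (18 mm diameter, 46 mm tall, 120 mm from the hinge axis): 20 mm below the knob's top, 26 mm above the bar's top face, 139.5 mm above the bench
- lock_hole (a point): centre of the hole in the top face of the steel lock fork, 122 mm above the bench; z up. Vertical holes, 15.5 mm diameter, in two lugs 7 mm thick with a gap between for the bar's end; 25 mm from the top face to the underside of the lower lug, open below. The lugs are 40 mm square; nothing of the fork stands higher than its top face.
- pin: ball-lock pin, loose, 0.15 kg, at the start locked in the fork. Origin: centre of the underside of its flange (38 mm diameter, 5 thick), z up. Below: shank 12 mm diameter, 44 long, last 10 tapered; two brass balls, 20 mm across them, 28 to 34 mm below the flange. Above: grip to 49 mm with red squeeze buttons on its -y and +y faces, 22 mm wide (x), 8 to 44 mm up, 30 mm over both, 19 squeezed.
- pin_button (a joint): travel of the pin's squeeze buttons, m: 0 = free, balls out; 0.0055 = fully squeezed (under 8 N each), balls drawn in so that the pin passes a 15.5 mm hole. Let go, the balls spring out and will neither enter nor leave the fork.
- pin_stand: blue stand for the pin, 60 x 60 x 50 mm, fixed to the bench, empty at the start: a 24 mm hole, 46 mm deep, that the balls pass freely; the pin's flange rests on its top. Origin: centre of the underside.
- timer: flat white lab timer, 50 x 70 x 18 mm, loose, not part of the job. Origin: centre of the underside.
- tip_box: low clear tray of pipette tips, 80 x 55 x 20 mm, loose, not part of the job. Origin: centre of the underside.
- buffer: bottle with blue cap, 60 mm across, 130 mm high, loose, not part of the job. Origin: centre of the underside.
- dishes: stack of three round dishes, 86 mm across, 42 mm high, loose, not part of the job. Origin: centre of the underside.

How it is judged:
By the outcome, as a careful person would: the job done as asked, in the order asked, and still so for the second after the job is handed in, with the robot touching nothing.
Of cassette0, cassette1, cassette2, cassette3 only 2 to 4 are there at a start; the rules pass over those that are not, and their reading is None.
At some moment in a run one of cassette0, cassette1, cassette2, cassette3 may be knocked a few centimetres aside while the robot is not near it.
It also fails if it takes over 210 s, if anything falls off the work surface, if the arm or the gripper's body presses on something with over 40 N, if the wrist force passes 120 N, or if a joint passes its speed limit or range.

### The arm

A 6-joint arm with a two-finger parallel gripper is mounted at the origin on the work surface. World frame = base frame: x ahead of the robot, y to its left, z up, the work surface at z = 0. Lengths are in m, angles in rad, forces in N, time in s.
With the tool pointing down it reaches from about 0.275 to 0.875 m from the base axis. Payload 12.5 kg.
Tool frame: the origin (TCP) lies midway between the tips of the shut fingers; the grasp point (between the pads) lies 19 mm behind it; z points along the fingers, y is the line along which they close (so a half turn about z gives the same grasp; the last joint's range is limited). The gripper opens to 85 mm and grips with 20 to 120 N. Pads are 22 mm wide; open, the fingers measure 114 mm over their backs; the gripper's body (76 mm by 85 mm) begins 54 mm behind the grasp point. The pads swing forward as they close: fully open they stand 13 mm farther back than shut.
Start: joints at [1.053, 0.351, 1.652, -0, 1.139, -0.085], TCP at [0.231, 0.499, 0.231] pointing down, gripper open.
Joint ranges: [-2.75, 2.75], [-0.79, 2.1], [0.01, 2.65], [-1.57, 4.71], [0.07, 3.14], [-2.87, 2.87]. Speed limits (rad/s): [2.22, 2.22, 2.79, 3.14, 3.14, 3.14].

### API

Orientations are given as a unit quaternion [x, y, z, w].
In Python, from cell import r, cams, status gives the robot as it stands (r), with the cameras (cams) and the readings (status). Calls block until the motion is done:
- r.move_to(position, orientation): joint-space move of the TCP to a pose.
- r.move_linear(position, rot=None, vel=0.15): straight line of the TCP; rot=None keeps the orientation; vel is the mean speed in m/s.
- r.set_joints(angles): joint-space move.
- r.set_gripper(opening, squeeze=None): opening from 0.0 (shut) to 1.0 (fully open); squeeze is the grip in N (None keeps the last); returns when the fingers have stopped.
- r.sleep(seconds).
- r.inverse_kinematics(position, orientation): joint angles nearest the present ones, or None.
- status.get_obs(): the state.
- cams.get_image(name): name is "scene" or "top" or "wrist"; returns a dict with "pixels" (420x560x3 uint8, red, green, blue), "fx", "fy", "cx", "cy" (pixels), "camera_from_world" (4x4, takes a point from world to camera coordinates); the wrist camera has in their place "mount" (4x4, takes a point from camera to tool coordinates, whose origin is the TCP and whose axes are the flange's). Camera axes: x right, y down, z forward; pixel columns grow to the right and rows downward; lengths in m; the calibration is good to about 2 mm. The wrist camera is an equidistant fisheye: a pixel r from the principal point sees the ray r / f radians off the axis. A picture is of the moment at which its call begins: read the wrist's pose just before it. There is no depth.
A pose or a line that the arm cannot do raises r.PlanningError and nothing moves.
- r.hand_in(): hands the job in; it is judged then, once.
The state is a dict: "t": time; "q": joint angles; "qvel": joint speeds; "effort": joint torques, N m; "tool_pos": TCP position; "ee_rot": TCP orientation; "contact_force": force on the tool from outside, world axes, zero at the start; "torque": the same for the moment, N m; "opening": opening from 0.0 (shut) to 1.0 (fully open); "finger_force": force on a finger pad.
Only numpy, scipy, OpenCV 4.12 (cv2) and the standard library are available. Lean on these libraries where they do the work, as an engineer would, in place of code of your own. Each camera call takes 0.05 s, during which the arm holds its last target. There are 200 camera calls.

## Working session

There is one attempt and no reset: what is moved stays moved. The work goes in short steps, each a Python script; the robot and the scene stay as the last script left them, time stands still between calls to the robot, and variables do not carry over. Pictures are saved under pics/ and viewed, at most 14 in all, crops included, and the job is handed in when it is done.

```bash
ls; mkdir -p pics
python3 - <<'E'
from cell import r, cams, status
import cv2,numpy as np
o=status.get_obs(); print({k:np.round(v,3) if not isinstance(v,dict) else v for k,v in o.items()})
for n in("scene","top","wrist"):
    im=cams.get_image(n); cv2.imwrite(f"pics/{n}0.png",cv2.cvtColor(im["pixels"],cv2.COLOR_RGB2BGR))
    print(n,im["fx"],im["cx"],im["cy"],np.round(im.get("camera_from_world",im.get("mount")),3).tolist())
a=cv2.imread("pics/top0.png");cv2.imwrite("pics/top0.png",cv2.resize(a,(800,600),interpolation=cv2.INTER_CUBIC))
E
```

```text
cell.py
pics
{'t': np.float64(0.0), 'q': array([ 1.053,  0.351,  1.652,  0.   ,  1.139, -0.085]), 'qvel': array([-0.   , -0.001,  0.001, -0.001, -0.   , -0.   ]), 'effort': array([ 2.0000e-03, -5.0610e+01, -2.9141e+01, -0.0000e+00,  4.0000e-03,
        0.0000e+00]), 'tool_pos': array([0.23 , 0.499, 0.231]), 'ee_rot': array([ 0.215,  0.977, -0.001, -0.   ]), 'contact_force': array([ 0.303,  0.108, -0.535]), 'torque': array([-0.022, -0.037, -0.023]), 'finger_force': np.float64(0.0), 'opening': np.float64(1.001)}
scene 482.69161257160437 284.5590762016417 211.47393122678645 [[0.101, 0.995, -0.004, -0.052], [0.697, -0.073, -0.714, -0.258], [-0.71, 0.07, -0.701, 1.708], [0.0, 0.0, 0.0, 1.0]]
top 431.7182556065256 272.14262733823523 215.41602795683383 [[-0.026, -1.0, -0.011, 0.043], [-0.991, 0.027, -0.134, 0.523], [0.134, 0.007, -0.991, 1.01], [0.0, 0.0, 0.0, 1.0]]
wrist 325.19226210127806 281.6682832048669 213.41497638979678 [[-0.001, -0.959, -0.283, 0.072], [1.0, -0.001, 0.0, -0.0], [-0.0, -0.283, 0.959, -0.142], [0.0, 0.0, 0.0, 1.0]]
```

View pics/top0.png

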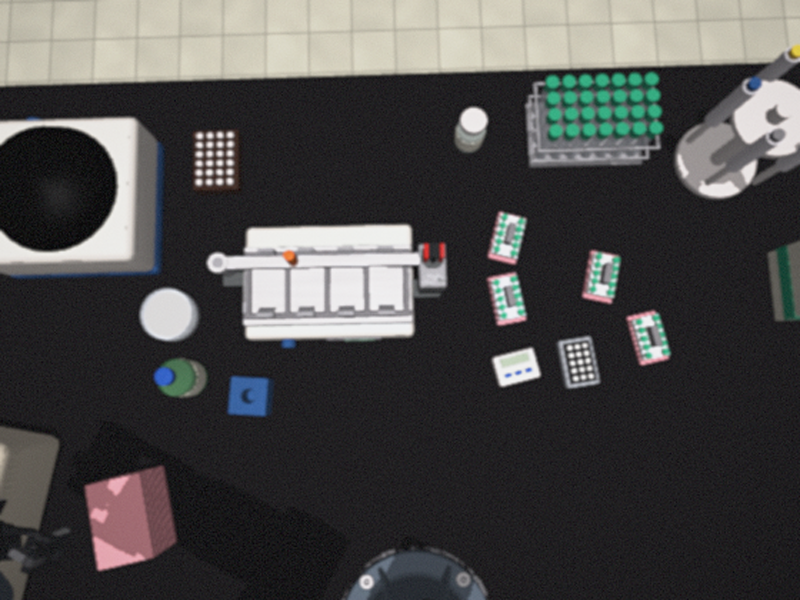

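View pics/scene0.png

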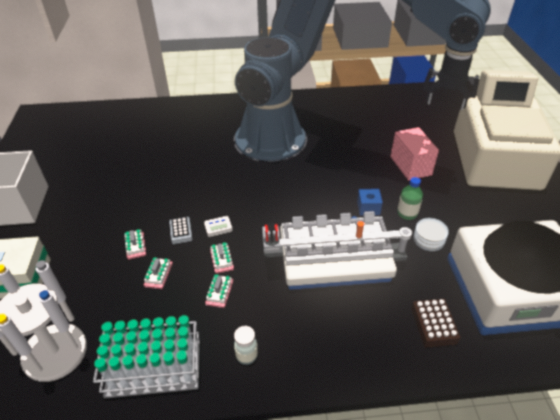

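The top view shows four cassettes at about (507,237), (507,298), (602,276) and (649,336) in the 800×600 picture. The pin is in the fork at (432,255), the bar knob at (290,257), the hinge at (217,262) and the stand hole at (250,396). The scene view agrees. I'll write helpers and take rough positions next.

```bash
cat > h.py <<'E'
from cell import r, cams, status
import cv2, numpy as np
from scipy.spatial.transform import Rotation as Ro
RNG=dict(red=[((0,130,70),(7,255,255)),((173,130,70),(180,255,255))],orange=[((7,150,120),(17,255,255))],
 pink=[((165,60,110),(180,160,255)),((0,60,110),(6,130,255))],green=[((65,90,60),(90,255,255))],blue=[((100,110,60),(118,255,255))])
class View:
    def __init__(s,name):
        o=status.get_obs(); im=cams.get_image(name); s.name=name; s.px=im["pixels"]; s.f=np.array([im["fx"],im["fy"]]); s.c=np.array([im["cx"],im["cy"]])
        if name=="wrist":
            T=np.eye(4); T[:3,:3]=Ro.from_quat(o["ee_rot"]).as_matrix(); T[:3,3]=o["tool_pos"]; s.W=T@np.array(im["mount"])
        else: s.W=np.linalg.inv(np.array(im["camera_from_world"]))
        s.hsv=cv2.cvtColor(s.px,cv2.COLOR_RGB2HSV)
    def save(s,fn,crop=None,k=1):
        a=s.px if crop is None else s.px[crop[1]:crop[3],crop[0]:crop[2]]
        cv2.imwrite("pics/"+fn,cv2.cvtColor(cv2.resize(a,None,fx=k,fy=k,interpolation=cv2.INTER_CUBIC),cv2.COLOR_RGB2BGR))
    def ray(s,p):
        m=(np.asarray(p,float)-s.c)/s.f
        if s.name=="wrist":
            th=np.hypot(*m); d=np.array([*(m/th*np.sin(th) if th>1e-9 else m),np.cos(th)])
        else: d=np.array([*m,1]); d/=np.linalg.norm(d)
        return s.W[:3,3],s.W[:3,:3]@d
    def plane(s,p,z):
        o,d=s.ray(p); return o+d*(z-o[2])/d[2]
    def pix(s,P):
        m=s.W[:3,:3].T@(np.asarray(P,float)-s.W[:3,3])
        if s.name=="wrist":
            rr=np.hypot(m[0],m[1]); return s.c+s.f*m[:2]/max(rr,1e-9)*np.arctan2(rr,m[2])
        return s.c+s.f*m[:2]/m[2]
    def mask(s,col):
        return sum(cv2.inRange(s.hsv,*map(np.array,q)) for q in RNG[col]).astype(np.uint8)
    def blobs(s,col,amin=8,close=0):
        m=s.mask(col)
        if close: m=cv2.morphologyEx(m,cv2.MORPH_CLOSE,np.ones((close,close)))
        n,l,st,ce=cv2.connectedComponentsWithStats(m)
        return [(ce[i],st[i,4],st[i,:4]) for i in range(1,n) if st[i,4]>=amin]
def tri(*obs):
    """least-squares meeting point of rays (view,pixel); also rms miss"""
    A=np.zeros((3,3));b=np.zeros(3);R=[v.ray(p) for v,p in obs]
    for o,d in R: P=np.eye(3)-np.outer(d,d);A+=P;b+=P@o
    x=np.linalg.solve(A,b); return x,np.sqrt(np.mean([np.sum(((np.eye(3)-np.outer(d,d))@(x-o))**2) for o,d in R]))
def down(yaw): return Ro.from_euler("z",yaw)*Ro.from_euler("x",np.pi)   # tool x along yaw
def Q(yaw): return down(yaw).as_quat()
def st():
    o=status.get_obs(); return np.round(o["t"],1),np.round(o["tool_pos"],4),np.round(o["contact_force"],1),round(float(o["opening"]),3),round(float(o["finger_force"]),1)
E
python3 - <<'E'
from h import *
np.set_printoptions(precision=3,suppress=True)
t,s=View("top"),View("scene")
for v in(t,s):
    for c,a,k in(("red",4,0),("orange",4,0),("pink",15,7),("green",40,7),("blue",30,0)):
        print(v.name,c,[(b[0].round(1).tolist(),int(b[1])) for b in v.blobs(c,a,k)])
k=560/800
for n,p,z in(("c0",(507,237),.02),("c1",(507,298),.02),("c2",(602,276),.02),("c3",(649,336),.02),("fork",(432,262),.122),("knob",(290,257),.15),("stand",(250,396),.05),("hinge",(217,262),.115),("shk",(330,282),.08)):
    print(n,t.plane(np.array(p)*k,z))
E
```

```text
top red [([308.5, 174.8], 46), ([298.2, 175.9], 53)]
top orange [([202.4, 178.9], 39)]
top pink [([298.0, 175.1], 46), ([310.3, 175.9], 21), ([350.7, 186.1], 144), ([415.0, 200.5], 125), ([204.2, 180.8], 23), ([448.9, 236.8], 169), ([357.8, 224.7], 59), ([89.7, 362.6], 3289)]
top green [([422.3, 73.5], 3642), ([350.2, 162.7], 67), ([361.7, 165.9], 89), ([550.2, 198.9], 368), ([417.1, 190.6], 72), ([429.8, 192.6], 127), ([362.3, 206.2], 121), ([349.8, 208.6], 68), ([463.5, 233.9], 109), ([450.6, 236.8], 83), ([123.5, 264.2], 279)]
top blue [([527.5, 57.8], 58), ([92.7, 163.7], 516), ([201.5, 240.5], 56), ([114.2, 263.0], 171), ([174.4, 276.9], 834)]
scene red [([266.3, 227.5], 24), ([275.8, 229.0], 33), ([266.6, 238.0], 8)]
scene orange [([359.6, 227.8], 56)]
scene pink [([414.1, 152.5], 1789), ([271.1, 233.3], 117), ([137.6, 251.5], 111), ([158.2, 280.7], 130), ([223.3, 269.1], 91), ([219.5, 299.6], 140)]
scene green [([413.8, 189.0], 59), ([138.6, 237.2], 55), ([127.2, 239.0], 79), ([225.6, 250.4], 67), ([215.1, 254.0], 53), ([43.1, 253.8], 63), ([155.2, 268.4], 168), ([34.9, 277.9], 55), ([212.3, 284.4], 99), ([224.2, 286.1], 70), ([142.3, 342.5], 4408)]
scene blue [([538.9, 27.7], 2542), ([409.9, 69.7], 941), ([415.1, 182.0], 86), ([370.2, 199.1], 472), ([43.8, 294.4], 52), ([512.0, 325.9], 521)]
c0 [ 0.645 -0.18   0.02 ]
c1 [ 0.537 -0.174  0.02 ]
c2 [ 0.571 -0.34   0.02 ]
c3 [ 0.465 -0.412  0.02 ]
fork [ 0.583 -0.041  0.122]
knob [0.591 0.177 0.15 ]
stand [0.382 0.261 0.05 ]
hinge [0.594 0.299 0.115]
shk [0.563 0.124 0.08 ]
```

Run:
```python
from h import *
V=[]
for p in((.57,-.045,.27),(.55,.06,.29),(.55,.2,.29),(.38,.26,.2)):
    if V: r.move_linear(p,vel=.25)
    else: r.move_to(p,Q(np.pi))
    v=View("wrist"); V.append(v); np.savez(f"w{len(V)}.npz",px=v.px,W=v.W,f=v.f,c=v.c)
    print(st(),status.get_obs()["q"].round(2))
m=np.vstack([np.hstack([V[0].px,V[1].px]),np.hstack([V[2].px,V[3].px])])
cv2.imwrite("pics/m1.png",cv2.cvtColor(cv2.resize(m,(800,600),interpolation=cv2.INTER_AREA),cv2.COLOR_RGB2BGR))
```

```text
(np.float64(2.6), array([ 0.57  , -0.0443,  0.27  ]), array([-0.4, -0.4, -0.7]), 0.999, 0.0) [-0.16  0.35  1.55  0.    1.24 -1.73]
(np.float64(3.2), array([0.55  , 0.0598, 0.2898]), array([-0.2, -0.4, -0.4]), 0.998, 0.0) [ 0.02  0.3   1.57 -0.    1.27 -1.55]
(np.float64(4.0), array([0.5502, 0.1985, 0.2899]), array([-0.9,  0. , -0.2]), 0.997, 0.0) [ 0.27  0.36  1.49 -0.    1.29 -1.3 ]
(np.float64(5.0), array([0.3814, 0.2598, 0.2007]), array([0.5, 0.4, 0.7]), 0.999, 0.0) [ 0.5   0.23  1.91 -0.    1.01 -1.07]
```

View pics/m1.png

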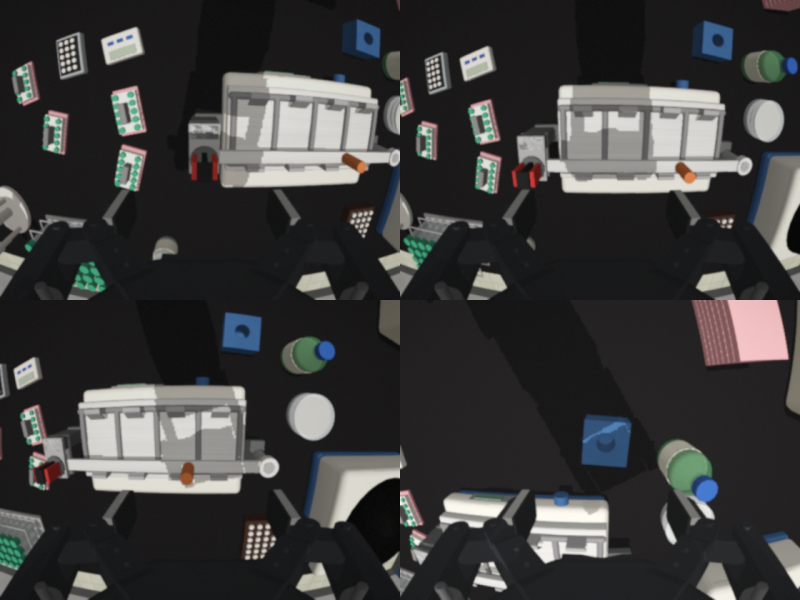

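The wrist camera sees the pin, knob, hinge, nests and stand well. Next I'll view each from straight above, plus an offset view for heights.

Run:
```python
from h import *
import pickle
V={}
for n,p in(("stand",(.454,.261,.2)),("stand2",(.454,.20,.2)),("knob",(.663,.24,.27)),("knob2",(.663,.17,.27)),("nest",(.635,.12,.27)),("pin2",(.655,.03,.27)),("pin",(.655,-.041,.27))):
    r.move_linear(p,vel=.25); r.sleep(.2); V[n]=View("wrist")
pickle.dump(V,open("v1.pkl","wb")); print(st())
np.set_printoptions(precision=4,suppress=True)
for n,c,z in(("stand","blue",.05),("stand2","blue",.05),("knob","orange",.16),("knob2","orange",.16),("pin","red",.166),("pin2","red",.166)):
    print(n,[(b[0].round(1).tolist(),int(b[1]),V[n].plane(b[0],z)) for b in V[n].blobs(c,30)])
def crop(n,P,w=70,h=52):
    v=V[n];u=v.pix(P).astype(int);u=np.maximum(u,(w,h));print(n,"crop origin",u-(w,h))
    return cv2.resize(v.px[u[1]-h:u[1]+h,u[0]-w:u[0]+w],(400,300),interpolation=cv2.INTER_CUBIC)
m=np.vstack([np.hstack([crop("pin",(.583,-.041,.122)),crop("stand",(.382,.261,.05))]),np.hstack([crop("knob",(.591,.25,.12)),crop("nest",(.563,.124,.08),140,105)])])
cv2.imwrite("pics/m2.png",cv2.cvtColor(m,cv2.COLOR_RGB2BGR))
```

```text
(np.float64(10.4), array([ 0.655 , -0.04  ,  0.2701]), array([ 0.5, -0.1, -0.2]), 0.997, 0.0)
stand [([287.2, 122.8], 4613, array([0.3838, 0.266 , 0.05  ])), ([438.1, 175.5], 1266, array([0.4288, 0.4151, 0.05  ])), ([219.5, 212.4], 370, array([0.4665, 0.2022, 0.05  ])), ([494.0, 299.8], 1344, array([0.5803, 0.5262, 0.05  ]))]
stand2 [([351.3, 123.6], 4686, array([0.3838, 0.2635, 0.05  ])), ([499.8, 178.1], 1050, array([0.4286, 0.4348, 0.05  ])), ([281.1, 212.2], 376, array([0.4669, 0.2003, 0.05  ])), ([500.4, 299.6], 1307, array([0.5817, 0.4773, 0.05  ])), ([432.0, 387.1], 357, array([0.7213, 0.4111, 0.05  ]))]
knob [([205.8, 126.3], 300, array([0.5939, 0.181 , 0.16  ]))]
knob2 [([292.7, 124.3], 306, array([0.594 , 0.1795, 0.16  ]))]
pin [([265.5, 132.8], 220, array([ 0.5925, -0.052 ,  0.166 ])), ([296.3, 132.5], 212, array([ 0.5922, -0.0289,  0.166 ]))]
pin2 [([173.7, 135.6], 222, array([ 0.5923, -0.0529,  0.166 ])), ([207.4, 134.5], 445, array([ 0.5926, -0.0255,  0.166 ]))]
pin crop origin [210  68]
stand crop origin [211  68]
knob crop origin [222  68]
nest crop origin [144  14]
```

View pics/m2.png

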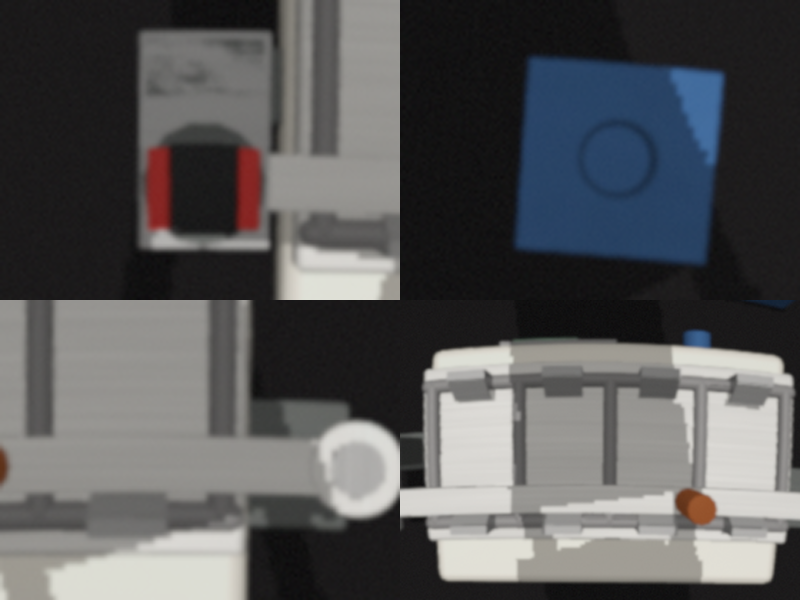

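Run:
```python
from h import *
import pickle
np.set_printoptions(precision=4,suppress=True)
V=pickle.load(open("v1.pkl","rb"))
B=lambda n,c,i:V[n].blobs(c,30)[i][0]
print("pinL",tri((V["pin"],B("pin","red",0)),(V["pin2"],B("pin2","red",0))))
print("knob",tri((V["knob"],B("knob","orange",0)),(V["knob2"],B("knob2","orange",0))))
print("standblob",tri((V["stand"],B("stand","blue",0)),(V["stand2"],B("stand2","blue",0))))
k=140/400
hole=np.array([211+218*k,68+159*k]); print("standhole",V["stand"].plane(hole,.05))
# hole in 2nd view by circle search near prediction
for n in("stand","stand2"):
    u=V[n].pix(V["stand"].plane(hole,.05)).astype(int); g=cv2.cvtColor(V[n].px,cv2.COLOR_RGB2GRAY)[u[1]-25:u[1]+25,u[0]-25:u[0]+25]
    c=cv2.HoughCircles(cv2.resize(g,None,fx=4,fy=4,interpolation=cv2.INTER_CUBIC),cv2.HOUGH_GRADIENT,2,60,param1=40,param2=15,minRadius=40,maxRadius=64)
    if c is not None: c=c[0,0]; p=c[:2]/4+u-25-.375; print(n,c,p,V[n].plane(p,.05))
hp=np.array([222+358*k,68+170*k]); H=V["knob"].plane(hp,.117); print("hinge",H)
k=280/400
for n,p,z in(("clipT0",(470,389),.1),("clipT3",(750,389),.1),("railL",(432,450),.088),("r1",(519,450),.088),("r2",(609,450),.088),("r3",(699,450),.088),("r4",(786,450),.088),("deckTop",(609,378),.085),("deckBot",(609,530),.085),("whiteTop",(609,345),.08),("whiteBot",(609,582),.08)):
    print(n,V["nest"].plane(np.array([144+(p[0]-400)*k,14+(p[1]-300)*k]),z))
for n in V: print(n,V[n].W[:3,3])
```

```text
pinL (array([ 0.5923, -0.0518,  0.1693]), np.float64(7.897872432072042e-05))
knob (array([0.594 , 0.1797, 0.1544]), np.float64(5.885763319913613e-05))
standblob (array([0.3839, 0.2662, 0.0373]), np.float64(1.153394411605258e-05))
standhole [0.3846 0.2661 0.05  ]
stand2 [ 97.  101.   53.4] [352.875 123.875] [0.384 0.265 0.05 ]
hinge [0.596  0.2998 0.117 ]
clipT0 [0.5176 0.0356 0.1   ]
clipT3 [0.516  0.2255 0.1   ]
railL [0.558 0.003 0.088]
r1 [0.5612 0.0671 0.088 ]
r2 [0.562  0.1295 0.088 ]
r3 [0.5605 0.1924 0.088 ]
r4 [0.5566 0.2585 0.088 ]
deckTop [0.5109 0.1295 0.085 ]
deckBot [0.6189 0.1298 0.085 ]
whiteTop [0.4856 0.1296 0.08  ]
whiteBot [0.6589 0.1302 0.08  ]
stand [0.3814 0.2611 0.3422]
stand2 [0.3818 0.2008 0.3421]
knob [0.5904 0.2402 0.4122]
knob2 [0.5908 0.171  0.4121]
nest [0.5631 0.1209 0.4119]
pin2 [0.5828 0.0311 0.4121]
pin [ 0.5829 -0.0399  0.4121]
```

Run:
```python
from h import *
Y=np.pi-.01
r.set_gripper(.62,30)
r.move_to((.5923,-.0404,.21),Q(Y))
r.move_linear((.5923,-.0404,.130),vel=.08); print(st())
r.set_gripper(0,40); print("grip",st())
r.move_linear((.5923,-.0404,.140),vel=.03); print("up1",st())
r.sleep(.2); print(st())
v=View("wrist"); v.save("lift1.png")
```

```text
(np.float64(12.4), array([ 0.5927, -0.0404,  0.1306]), array([ 0.8, -0.4,  0.9]), 0.62, 0.0)
grip (np.float64(12.8), array([ 0.5928, -0.0405,  0.131 ]), array([-0.8,  0.4,  7.7]), 0.202, 41.1)
up1 (np.float64(13.3), array([ 0.5923, -0.0404,  0.14  ]), array([ 0.4, -0.9, -1.3]), 0.207, 40.2)
(np.float64(13.5), array([ 0.5922, -0.0404,  0.1398]), array([ 0.3, -0.4, -1.9]), 0.203, 40.5)
```

View pics/lift1.png

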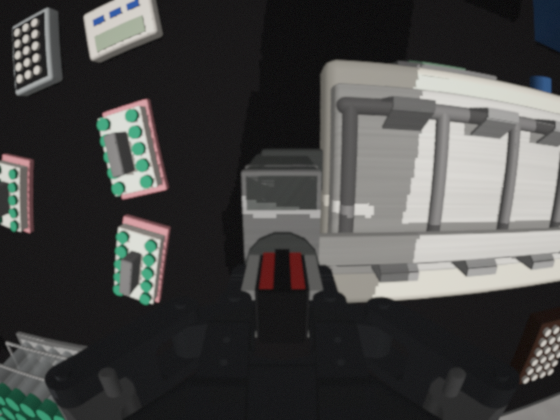

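The lift view shows the buttons squeezed at (281,270) and the pin moving freely. Next is the stand.

```bash
cat >> h.py <<'E'
def lower(x,y,z0,z1,step=.002,fmax=6,vel=.04):
    """go down in small steps until the upward force rises past fmax above its start value"""
    f0=status.get_obs()["contact_force"][2]; z=z0
    while z>z1+1e-6:
        z=max(z-step,z1); r.move_linear((x,y,z),vel=vel)
        f=status.get_obs()["contact_force"][2]-f0
        if f>fmax: break
    return z,f
E
python3 - <<'E'
from h import *
Y=np.pi-.01; S=(.3843,.2655)
r.move_linear((.5923,-.0404,.20),vel=.1); print(st())
r.move_linear((*S,.20),vel=.25)
r.move_linear((*S,.075),vel=.12); r.sleep(.2); print(st())
print(lower(*S,.075,.054)); print(st())
r.set_gripper(.55); r.sleep(.2); print(st())
r.move_linear((*S,.16),vel=.15)
r.move_linear((S[0]+.07,S[1],.2),vel=.2); v=View("wrist"); 
u=v.pix((*S,.05)).astype(int); v.save("stand1.png",(u[0]-70,u[1]-52,u[0]+70,u[1]+52),3)
for b in v.blobs("red",30): print(b, v.plane(b[0],.094))
E
```

```text
(np.float64(14.3), array([ 0.592 , -0.0404,  0.1994]), array([ 0.5,  1.2, -2.9]), 0.201, 39.9)
(np.float64(17.3), array([0.3845, 0.2656, 0.0755]), array([-0.5, -0.1, -1.2]), 0.207, 40.2)
(0.05699999999999998, np.float64(32.4130587049817))
(np.float64(19.6), array([0.3847, 0.2656, 0.0587]), array([-7.5, -6.5, 31.3]), 0.202, 44.5)
(np.float64(20.2), array([0.3843, 0.2655, 0.0569]), array([ 0.5,  0.9, -0.1]), 0.548, 0.0)
(array([266.05371901, 125.03305785]), np.int32(242), array([262, 111,   9,  29], dtype=int32)) [0.38448648 0.25419132 0.094     ]
(array([296.91525424, 125.0720339 ]), np.int32(236), array([293, 111,   9,  29], dtype=int32)) [0.38477699 0.27735477 0.094     ]
```

View pics/stand1.png

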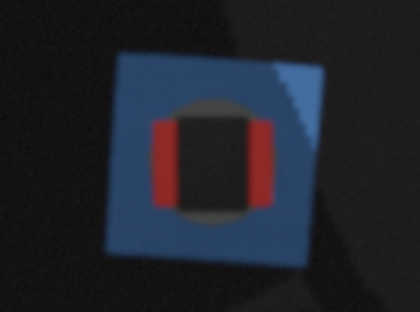

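```bash
cat >> h.py <<'E'
HG=np.array([.596,.2998]); PH0=np.arctan2(-.1201,-.0028)   # hinge, bar direction when shut
def knob(a,rad=.120): return HG+rad*np.array([np.cos(PH0+a),np.sin(PH0+a)])
def swing(a0,a1,n,z=.1215,fmax=25):
    for a in np.linspace(a0,a1,n+1)[1:]:
        r.move_linear((*knob(a),z),Q(np.pi/2+a),vel=.12)
        f=status.get_obs()["contact_force"]
        if np.linalg.norm(f)>fmax: print("force",a,f); return a
    return a1
E
python3 - <<'E'
from h import *
r.set_gripper(.6,30)
k=knob(0); print(k)
r.move_linear((.454,.2655,.24),vel=.25)
r.move_to((*k,.21),Q(np.pi/2)); r.move_linear((*k,.1215),vel=.1); print(st())
r.set_gripper(0,30); print(st())
print(swing(0,.1,1),st()); print(swing(.1,1.24,10),st())
r.set_gripper(.6); r.move_linear((*knob(1.24),.22),vel=.15); print(st())
r.move_to((.635,.12,.27),Q(np.pi)); v=View("wrist"); v.save("open1.png")
for b in v.blobs("orange",20): print(b[0],v.plane(b[0],.157),knob(1.24))
import pickle
V={"nest":v}
for n,p in(("nestA",(.64,.03,.22)),("nestB",(.64,.22,.22)),("hole2",(.662,.02,.22)),("hole",(.662,-.04,.22))):
    r.move_linear(p,vel=.25); r.sleep(.15); V[n]=View("wrist")
pickle.dump(V,open("v2.pkl","wb")); print(st())
def crop(n,P,w=70,h=52):
    v=V[n];u=v.pix(P).astype(int);u=np.maximum(u,(w,h));print(n,"crop origin",u-(w,h))
    return cv2.resize(v.px[u[1]-h:u[1]+h,u[0]-w:u[0]+w],(400,300),interpolation=cv2.INTER_CUBIC)
m=np.vstack([np.hstack([crop("hole",(.592,-.0405,.122)),crop("nest",(.573,.13,.08),140,105)]),np.hstack([crop("nestA",(.573,.03,.08),105,79),crop("nestB",(.573,.22,.08),105,79)])])
cv2.imwrite("pics/m3.png",cv2.cvtColor(m,cv2.COLOR_RGB2BGR))
E
```

```text
[0.59320309 0.1798326 ]
(np.float64(24.4), array([0.5936, 0.1799, 0.1222]), array([0.3, 0.1, 0.6]), 0.6, 0.0)
(np.float64(24.8), array([0.5942, 0.1799, 0.1222]), array([5.7, 0.8, 1.2]), 0.199, 31.2)
0.1 (np.float64(25.0), array([0.6058, 0.1803, 0.1221]), array([2.4, 0.6, 5.7]), 0.2, 31.6)
1.24 (np.float64(27.7), array([0.7076, 0.2594, 0.1221]), array([-5.7,  2.7,  8.2]), 0.202, 31.8)
(np.float64(28.9), array([0.7081, 0.258 , 0.2188]), array([-0.1, -1.3,  0.3]), 0.601, 0.0)
[426.58291457 282.71859296] [0.70723945 0.25861428 0.157     ] [0.70855482 0.25818976]
(np.float64(33.3), array([ 0.662, -0.039,  0.22 ]), array([-0.3,  0.2,  0.1]), 0.599, 0.0)
hole crop origin [209  70]
nest crop origin [150  25]
nestA crop origin [175  46]
nestB crop origin [177  46]
```

View pics/m3.png

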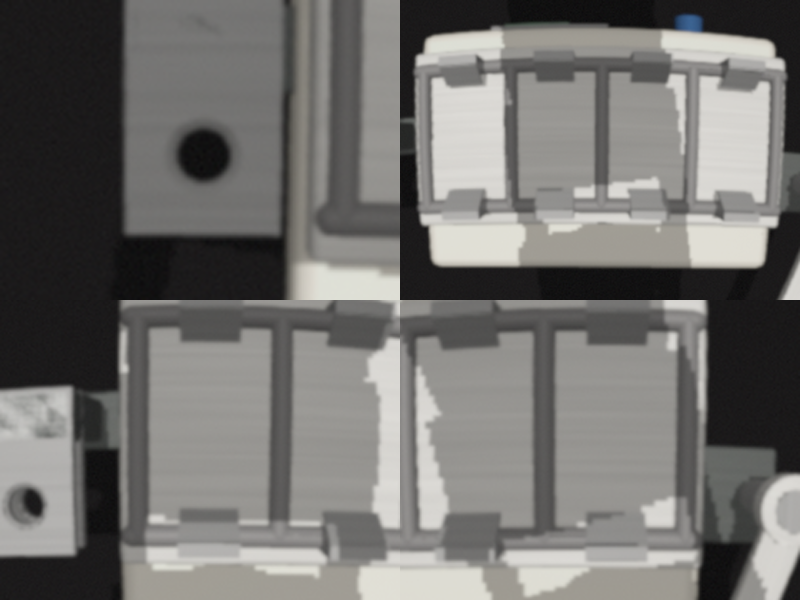

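Run:
```python
from h import *
import pickle
np.set_printoptions(precision=4,suppress=True)
V=pickle.load(open("v2.pkl","rb"))
pt=lambda n,o,k,p,q:V[n].plane(np.array(o)+(np.array(p)-q)*k,Z)
Z=.122; h1=pt("hole",(209,70),.35,(203,155),(0,0)); print("hole",h1)
# hole height: darkest blob near prediction in both views
ob=[]
for n in("hole","hole2"):
    u=V[n].pix(h1).astype(int); g=cv2.GaussianBlur(cv2.cvtColor(V[n].px,cv2.COLOR_RGB2GRAY),(3,3),0)[u[1]-16:u[1]+16,u[0]-16:u[0]+16]
    c=cv2.HoughCircles(cv2.resize(g,None,fx=6,fy=6,interpolation=cv2.INTER_CUBIC),cv2.HOUGH_GRADIENT,2,80,param1=60,param2=12,minRadius=42,maxRadius=75)[0,0]
    p=c[:2]/6+u-16-.42; ob.append((V[n],p)); print(n,c,p,V[n].plane(p,.122))
print(tri(*ob))
for Z in(.085,):
  for n,o,q,L in(("nestA",(175,46),(0,300),((132,535),(130,314),(281,537),(283,315))),("nestB",(177,46),(400,300),((544,537),(544,318),(690,537),(690,316)))):
    print(n,[pt(n,o,.525,p,q)[:2] for p in L])
Z=.08
print("clips A",pt("nestA",(175,46),.525,(210,342),(0,300)),pt("nestA",(175,46),.525,(209,509),(0,300)))
print("clips B",pt("nestB",(177,46),.525,(618,344),(400,300)),pt("nestB",(177,46),.525,(617,513),(400,300)))
# edge profiles along image rows (through nest interior) and columns, for subpixel rail edges
for n,row,cols in(("nestA",46+120*.525,(175,385)),("nestB",46+120*.525,(177,387))):
    g=cv2.GaussianBlur(cv2.cvtColor(V[n].px,cv2.COLOR_RGB2GRAY),(1,9),0).astype(float); l=g[int(row)]; d=np.gradient(l)
    print(n,[(i,round(d[i],0)) for i in range(*cols) if abs(d[i])>8 and abs(d[i])>=max(abs(d[i-1]),abs(d[i+1]))])
```

```text
hole [ 0.593  -0.0401  0.122 ]Traceback (most recent call last):
  File "<stdin>", line 11, in <module>
TypeError: 'NoneType' object is not subscriptable
```

Run:
```python
from h import *
import pickle
np.set_printoptions(precision=4,suppress=True)
V=pickle.load(open("v2.pkl","rb"))
pt=lambda n,o,k,p,q:V[n].plane(np.array(o)+(np.array(p)-q)*k,Z)
h1=np.array([.593,-.0401,.122])
for n in("hole","hole2"):
    u=V[n].pix(h1).astype(int); g=cv2.cvtColor(V[n].px,cv2.COLOR_RGB2GRAY)[u[1]-14:u[1]+14,u[0]-14:u[0]+14]
    m=(g<(g.max()*.5+g.min()*.5)).astype(np.uint8); k,l,s,c=cv2.connectedComponentsWithStats(m); i=l[14,14]
    print(n,s[i],V[n].plane(c[i]+u-14,.122))
for Z in(.085,):
  for n,o,q,L in(("nestA",(175,46),(0,300),((132,535),(130,314),(281,537),(283,315))),("nestB",(177,46),(400,300),((544,537),(544,318),(690,537),(690,316)))):
    print(n,[pt(n,o,.525,p,q)[:2] for p in L])
Z=.08
print("clips A",pt("nestA",(175,46),.525,(210,342),(0,300)),pt("nestA",(175,46),.525,(209,509),(0,300)))
print("clips B",pt("nestB",(177,46),.525,(618,344),(400,300)),pt("nestB",(177,46),.525,(617,513),(400,300)))
for n,row,cols in(("nestA",46+120*.525,(175,385)),("nestB",46+120*.525,(177,387))):
    g=cv2.GaussianBlur(cv2.cvtColor(V[n].px,cv2.COLOR_RGB2GRAY),(1,9),0).astype(float); l=g[int(row)]; d=np.gradient(l)
    print(n,[(i,round(d[i]),V[n].plane((i,row),.085)[1].round(4)) for i in range(*cols) if abs(d[i])>8 and abs(d[i])>=max(abs(d[i-1]),abs(d[i+1]))])
for n,o in(("nestA",250),("nestB",220)):
    pass
```

```text
hole [  5   4  19  19 277] [ 0.5921 -0.0402  0.122 ]
hole2 [  6   5  19  17 217] [ 0.5917 -0.0384  0.122 ]
nestA [array([ 0.6107, -0.0009]), array([ 0.51 , -0.001]), array([0.6115, 0.0668]), array([0.5103, 0.0666])]
nestB [array([0.6112, 0.1937]), array([0.5119, 0.1947]), array([0.6112, 0.26  ]), array([0.5105, 0.2591])]
clips A [0.5228 0.0344 0.08  ] [0.5995 0.0341 0.08  ]
clips B [0.5235 0.2273 0.08  ] [0.601  0.2269 0.08  ]
nestA [(200, -10, np.float64(-0.0386)), (213, -43, np.float64(-0.0271)), (230, 14, np.float64(-0.0124)), (238, 12, np.float64(-0.0055)), (241, -20, np.float64(-0.0029)), (252, 24, np.float64(0.0064)), (317, -25, np.float64(0.0611)), (328, 22, np.float64(0.0705)), (374, 24, np.float64(0.1109))]
nestB [(181, -10, np.float64(0.1318)), (182, -10, np.float64(0.1328)), (185, 43, np.float64(0.1355)), (190, -9, np.float64(0.1401)), (194, -10, np.float64(0.1437)), (247, -21, np.float64(0.1897)), (258, 25, np.float64(0.199)), (322, -22, np.float64(0.2529)), (333, 25, np.float64(0.2623)), (337, -44, np.float64(0.2657))]
```

```bash
cat >> h.py <<'E'
SY=-.009
def nest(i): y=.0338+.0642*i; return np.array([.5617-SY*(y-.13),y])
def sil(v,guess,z=.008):
    """cassette outline (bench is black) nearest guess -> centre, long-axis yaw near pi, sides"""
    g=cv2.cvtColor(v.px,cv2.COLOR_RGB2GRAY); m=((g>75)|(v.hsv[...,1]>90)&(v.hsv[...,2]>70)).astype(np.uint8)
    m=cv2.morphologyEx(cv2.morphologyEx(m,cv2.MORPH_CLOSE,np.ones((5,5))),cv2.MORPH_OPEN,np.ones((3,3)))
    u=v.pix((*guess[:2],.02)); best=None
    for c in cv2.findContours(m,cv2.RETR_EXTERNAL,cv2.CHAIN_APPROX_NONE)[0]:
        if cv2.contourArea(c)<1500: continue
        ce=c[:,0].mean(0); d=np.hypot(*(ce-u))
        if best is None or d<best[0]: best=(d,c)
    P=np.array([v.plane(p,z)[:2] for p in cv2.convexHull(best[1])[:,0]])
    (cx,cy),(w,h),a=cv2.minAreaRect((P*1000).astype(np.float32))
    if w<h: a+=90; w,h=h,w
    yaw=(np.radians(a)-np.pi/2)%np.pi+np.pi/2
    return np.array([cx,cy])/1000,yaw,(round(w,1),round(h,1)),u
def look(guess,z=.16,dx=0):
    r.move_to((guess[0]+.072+dx,guess[1],z),Q(np.pi)); r.sleep(.15); v=View("wrist"); return v
E
python3 - <<'E'
from h import *
np.set_printoptions(precision=4,suppress=True)
V=[]
for g in((.537,-.174),(.645,-.18),(.571,-.34),(.465,-.412)):
    v=look(g); V.append(v); c,y,s,u=sil(v,g); print(c,round(np.degrees(y),1),s,u)
    if len(V)==1:
        r.move_linear((g[0]+.072,g[1]+.05,.16),vel=.2); r.sleep(.15); w=View("wrist"); print("2nd",sil(w,g)[:3])
        gr=[]
        for q in(v,w):
            m=q.mask("green"); C=q.pix((*c,.028)); yy,xx=np.nonzero(m); k=np.hypot(xx-C[0],yy-C[1])<52; gr.append((q,(xx[k].mean(),yy[k].mean())))
        print("caps",tri(*gr))
print(st())
def crop(v,P,w=70,h=52):
    u=np.maximum(v.pix(P).astype(int),(w,h)); return cv2.resize(v.px[u[1]-h:u[1]+h,u[0]-w:u[0]+w],(400,300),interpolation=cv2.INTER_CUBIC)
G=((.537,-.174,0.02),(.645,-.18,.02),(.571,-.34,.02),(.465,-.412,.02)); C=[crop(v,g) for v,g in zip(V,G)]
cv2.imwrite("pics/m4.png",cv2.cvtColor(np.vstack([np.hstack(C[:2]),np.hstack(C[2:])]),cv2.COLOR_RGB2BGR))
E
```

```text
[ 0.54   -0.1751] 189.4 (85.6, 49.2) [280.3784 119.1062]
2nd (array([ 0.54  , -0.1754]), np.float64(3.302961606810478), (85.7, 51.8))
caps (array([ 0.5398, -0.1745,  0.0295]), np.float64(6.4315788799028e-05))
[ 0.6489 -0.1812] 163.7 (85.9, 50.0) [281.1044 120.9391]
[ 0.5747 -0.3414] 166.3 (86.6, 50.7) [279.7836 119.2501]
[ 0.4652 -0.4139] 191.1 (86.0, 50.5) [280.7102 119.1274]
(np.float64(37.2), array([ 0.5379, -0.4112,  0.1599]), array([-0.3, -0.5, -0. ]), 0.601, 0.0)
```

View pics/m4.png

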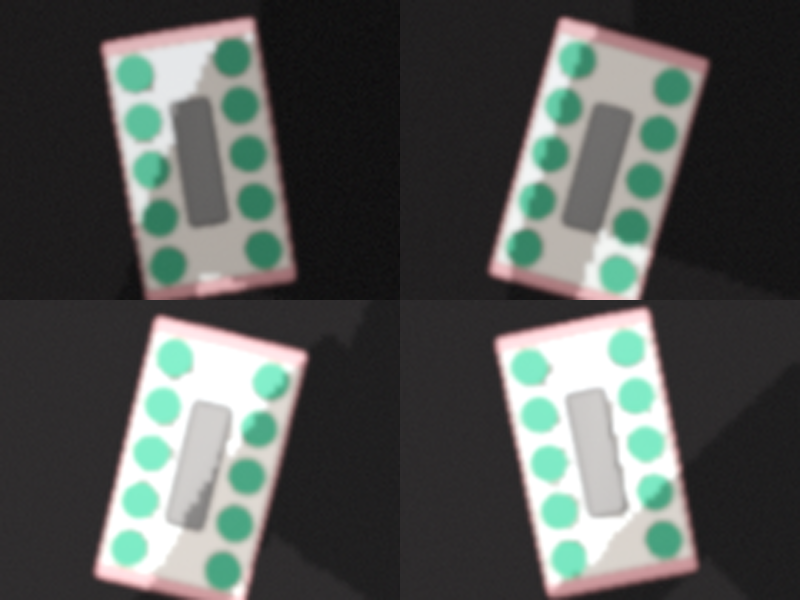

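All four outlines measure about 85×49 mm and the cap height about 28 mm, both as stated. I'll place the first one in nest 3.

```bash
cat >> h.py <<'E'
GZ=.031
def pick(c,yaw):
    r.set_gripper(.45,80); r.move_to((*c,.13),Q(yaw)); r.move_linear((*c,GZ),vel=.1); r.set_gripper(0,80); print("grip",st())
    r.move_linear((*c,.10),vel=.12); r.sleep(.1); print("lift",st())
def place(i):
    n=nest(i); Y=np.pi+SY
    p=status.get_obs()["tool_pos"]; r.move_linear((p[0],p[1],.2),vel=.2)
    r.move_to((*n,.2),Q(Y)); r.move_linear((*n,GZ+.113),vel=.15); r.sleep(.1)
    f0=status.get_obs()["contact_force"]; z=GZ+.113; L=[]
    while z>GZ+.0785:
        z-=.0015; r.move_linear((*n,z),vel=.03); o=status.get_obs(); f=o["contact_force"]-f0; L.append((round(o["tool_pos"][2]-GZ,4),*f.round(0).tolist()))
        if f[2]>45 or np.hypot(f[0],f[1])>20: break
    print(L); print("placed",st()); return L
E
python3 - <<'E'
from h import *
v=look((.540,-.175)); c,y,s,u=sil(v,(.54,-.175)); print(c,y,s)
pick(c,y); place(3)
E
```

```text
[ 0.53998853 -0.17509717] 3.3059391374224845 (85.7, 49.4)
grip (np.float64(40.6), array([ 0.5403, -0.1752,  0.0317]), array([-1.5,  1. ,  6. ]), 0.117, 79.1)
lift (np.float64(41.4), array([ 0.5395, -0.1749,  0.0991]), array([-0. , -0.6, -0.7]), 0.114, 78.2)
[(np.float64(0.1119), -0.0, -0.0, -0.0), (np.float64(0.11), 0.0, -0.0, 0.0), (np.float64(0.1084), 0.0, -0.0, 0.0), (np.float64(0.1069), 0.0, 0.0, 1.0), (np.float64(0.1054), -0.0, 0.0, 0.0), (np.float64(0.1039), -1.0, 1.0, -0.0), (np.float64(0.1024), 0.0, 0.0, -0.0), (np.float64(0.1009), 0.0, 0.0, 1.0), (np.float64(0.0994), -1.0, 1.0, 0.0), (np.float64(0.0981), -1.0, -0.0, 2.0), (np.float64(0.0976), -0.0, -1.0, 8.0), (np.float64(0.0972), -0.0, -3.0, 18.0), (np.float64(0.0969), -5.0, -4.0, 29.0), (np.float64(0.0967), -5.0, -4.0, 35.0), (np.float64(0.0965), -7.0, -6.0, 48.0)]
placed (np.float64(48.0), array([0.5655, 0.227 , 0.1275]), array([-6.7, -5.6, 46.8]), 0.112, 84.1)
```

It hit something at a base height of 0.0975 and the force rose past the snap force. I'll back off and look.

Run:
```python
from h import *
v0=View("wrist"); s0=View("scene")
n=nest(3); r.move_linear((*n,GZ+.102),vel=.05); r.sleep(.2); print(st()); 
v=View("wrist"); t=View("top")
u=v0.pix((*n,.1)).astype(int);print(u)
a=cv2.resize(v0.px[60:270,140:420],(400,300)); b=cv2.resize(v.px[60:270,140:420],(400,300))
us=s0.pix((*n,.1)).astype(int); c=cv2.resize(s0.px[us[1]-45:us[1]+45,us[0]-60:us[0]+60],(400,300),interpolation=cv2.INTER_CUBIC)
ut=t.pix((*n,.1)).astype(int); d=cv2.resize(t.px[ut[1]-45:ut[1]+45,ut[0]-60:ut[0]+60],(400,300),interpolation=cv2.INTER_CUBIC)
cv2.imwrite("pics/m5.png",cv2.cvtColor(np.vstack([np.hstack([a,b]),np.hstack([c,d])]),cv2.COLOR_RGB2BGR))
```

```text
(np.float64(48.6), array([0.5623, 0.2263, 0.1323]), array([ 0.3,  0. , -0.5]), 0.113, 78.2)
[280 245]
```

View pics/m5.png

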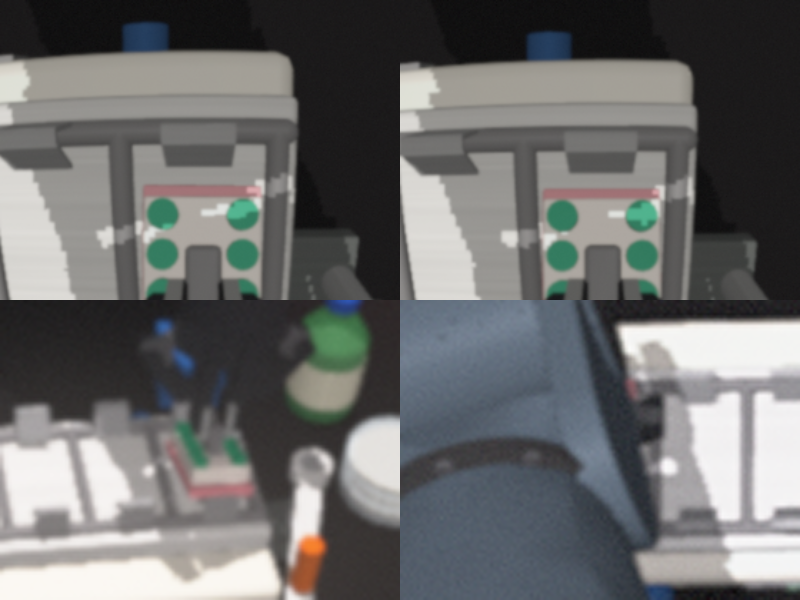

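Run:
```python
from h import *
import pickle
np.set_printoptions(precision=4,suppress=True)
v=View("wrist"); o=status.get_obs(); print(o["tool_pos"],o["t"])
# second picture measured: pink edge row 60+192*.7, clip top edge 132, fold 155, tip 172
base=o["tool_pos"][2]-GZ
print("pink far edge",v.plane((280,60+190*.7),base+.008))
for n,row,z in(("clip top",132,.109),("fold",152,.089),("tip",173,.085)): print(n,v.plane((280,60+row*.7),z))
# clip edges of nest 3 (+x and -x) from overhead view nestB, column profile through the clip centre
V=pickle.load(open("v2.pkl","rb"))
for n,y in(("nestA",.0338),("nestB",.2264),("nestB",.162)):
    w=V[n]; col=int(w.pix((.56,y,.095))[0]); g=cv2.GaussianBlur(cv2.cvtColor(w.px,cv2.COLOR_RGB2GRAY),(9,1),0).astype(float)[:,col]; d=np.gradient(g)
    print(n,col,w.W[:3,3],[(i,round(d[i]),w.plane((col,i),.089)[0].round(4),w.plane((col,i),.109)[0].round(4)) for i in range(30,210) if abs(d[i])>5 and abs(d[i])>=max(abs(d[i-1]),abs(d[i+1]))])
    c2=int(w.pix((.56,y+.024,.095))[0]); g=cv2.GaussianBlur(cv2.cvtColor(w.px,cv2.COLOR_RGB2GRAY),(5,1),0).astype(float)[:,c2]; d=np.gradient(g)
    print(" offclip",[(i,round(d[i]),w.plane((c2,i),.084)[0].round(4)) for i in range(30,210) if abs(d[i])>5 and abs(d[i])>=max(abs(d[i-1]),abs(d[i+1]))])
```

```text
[0.5625 0.2264 0.1326] 48.7833
pink far edge [0.5279 0.2259 0.1096]
clip top [0.5068 0.2262 0.109 ]
fold [0.5168 0.226  0.089 ]
tip [0.5262 0.2258 0.085 ]
nestA 284 [0.5681 0.0313 0.3626] [(40, -11, np.float64(0.4997), np.float64(0.5047)), (49, -10, np.float64(0.5076), np.float64(0.5121)), (50, -10, np.float64(0.5085), np.float64(0.5129)), (68, 22, np.float64(0.5242), np.float64(0.5274)), (155, -14, np.float64(0.5979), np.float64(0.5957)), (163, 12, np.float64(0.6047), np.float64(0.6021)), (174, 16, np.float64(0.6142), np.float64(0.6108)), (181, 10, np.float64(0.6203), np.float64(0.6165)), (184, -16, np.float64(0.6229), np.float64(0.6189))]
 offclip [(49, -22, np.float64(0.5061)), (61, 28, np.float64(0.5168)), (161, 16, np.float64(0.6035)), (164, -22, np.float64(0.6061)), (167, 8, np.float64(0.6088)), (172, -8, np.float64(0.6132)), (173, -8, np.float64(0.614)), (176, 33, np.float64(0.6167)), (183, -10, np.float64(0.6229)), (185, 10, np.float64(0.6247)), (186, 10, np.float64(0.6256)), (189, -16, np.float64(0.6283))]
nestB 290 [0.5681 0.2189 0.3622] [(42, -8, np.float64(0.5012), np.flo
[... 867 characters left out ...]
, 42, np.float64(0.4879), np.float64(0.4937)), (44, -12, np.float64(0.5007), np.float64(0.5056)), (53, -10, np.float64(0.5087), np.float64(0.5131)), (71, 21, np.float64(0.5246), np.float64(0.5278)), (158, -14, np.float64(0.5993), np.float64(0.597)), (183, 20, np.float64(0.6211), np.float64(0.6172)), (187, 18, np.float64(0.6247), np.float64(0.6205))]
 offclip [(41, -6, np.float64(0.4982)), (50, -20, np.float64(0.5064)), (62, 28, np.float64(0.5171)), (165, -20, np.float64(0.6065)), (171, 14, np.float64(0.6118)), (174, -6, np.float64(0.6144)), (177, 34, np.float64(0.6171)), (184, -8, np.float64(0.6233)), (187, 8, np.float64(0.626)), (195, -14, np.float64(0.6332)), (202, -8, np.float64(0.6396))]
```

Run:
```python
from h import *
np.set_printoptions(precision=4,suppress=True)
v=View("wrist"); s=View("scene"); n=nest(3)
for nm,w in(("w",v),("s",s)):
    m=w.mask("pink"); C=w.pix((*n,.11)); b=[q for q in w.blobs("pink",15) if np.hypot(*(q[0]-C))<70]; print(nm,C,[(q[0],q[1],q[2]) for q in b])
g=[q for q in v.blobs("green",20) if np.hypot(*(q[0]-v.pix((*n,.13))))<110]
print("caps",[(q[0].round(1),q[1],v.plane(q[0],.130)[:2]) for q in g])
print("rib end",v.plane((281,60+245*.7),.148))
print("pink pred pix if centred",v.pix((n[0]-.042,n[1],.110)))
us=s.pix((*n,.1)).astype(int); c=cv2.resize(s.px[us[1]-35:us[1]+25,us[0]-40:us[0]+40],(800,600),interpolation=cv2.INTER_CUBIC); print(us-(40,35))
cv2.imwrite("pics/m6.png",cv2.cvtColor(c,cv2.COLOR_RGB2BGR))
```

```text
w [281.5763 254.4738] [(array([279.7066, 195.0255]), np.int32(392), array([241, 193,  79,   6], dtype=int32))]
s [373.457  226.2987] [(array([377.8226, 237.4194]), np.int32(62), array([368, 236,  21,   4], dtype=int32))]
caps [(array([253.3, 210.7]), np.int32(326), array([0.5316, 0.2136])), (array([308.7, 210.7]), np.int32(333), array([0.5319, 0.2393])), (array([253. , 238.5]), np.int32(327), array([0.5454, 0.213 ])), (array([309. , 238.3]), np.int32(334), array([0.5456, 0.2397])), (array([250.2, 261.6]), np.int32(94), array([0.5575, 0.2111])), (array([312.6, 261.5]), np.int32(88), array([0.5578, 0.2417]))]
rib end [0.5356 0.2264 0.148 ]
pink pred pix if centred [280.7607 179.1178]
[332 193]
```

View pics/m6.png

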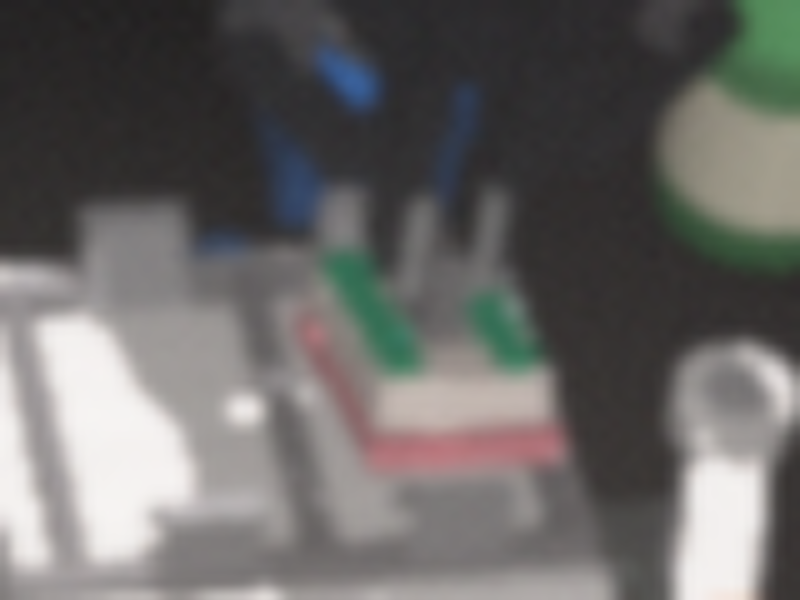

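Run:
```python
from h import *
from scipy.optimize import least_squares
v=View("wrist"); y=.2264
pts=[(-.0288,.028,210.7),(-.0144,.028,238.4),(-.042,.008,193.),(-.018,.046,231.5)]
def f(p):
    x,z,t=p; c,s=np.cos(t),np.sin(t)
    return [v.pix((x+c*a+s*b,y,z-s*a+c*b))[1]-q for a,b,q in pts]
for t0 in(-.3,0,.3):
    q=least_squares(f,(.562,.1,t0)); print(q.x,np.round(q.fun,1))
```

```text
[ 0.57579748  0.09116021 -0.36250733] [ 0.9  0.1 -0.5 -0.5]
[ 0.57579748  0.09116021 -0.36250732] [ 0.9  0.1 -0.5 -0.5]
[ 0.57579748  0.09116021 -0.36250732] [ 0.9  0.1 -0.5 -0.5]
```

The cassette pitched about the finger axis by 0.36 rad, −x end down. Gripping across the rib is too weak in pitch. I'll set it back on the bench and grip the rib lengthwise instead, with the pads on its ends, which is stiff in pitch.

```bash
cat >> h.py <<'E'
GZ=.029
def pick(c,yaw):   # grip the rib by its ends: tool y along the cassette's long axis
    yw=yaw-np.pi/2
    r.set_gripper(.68,80); r.move_to((*c,.13),Q(yw)); r.move_linear((*c,GZ),vel=.1); print("down",st()); r.set_gripper(0,80); print("grip",st())
    r.move_linear((*c,.10),vel=.12); r.sleep(.1); print("lift",st())
def place(i):
    n=nest(i); Y=np.pi/2+SY; yw=Y
    p=status.get_obs()["tool_pos"]; r.move_linear((p[0],p[1],.2),vel=.25)
    r.move_to((*n,.2),Q(Y)); r.move_linear((*n,GZ+.105),vel=.15); r.sleep(.15)
    f0=status.get_obs()["contact_force"]; z=GZ+.105; L=[]
    while z>GZ+.0785:
        z-=.0015; r.move_linear((*n,z),vel=.03); o=status.get_obs(); f=o["contact_force"]-f0; L.append((round(float(o["tool_pos"][2]-GZ),4),*f.round(0).astype(int).tolist()))
        if f[2]>40 or np.hypot(f[0],f[1])>20: break
    print(L); print("placed",st()); return L
E
sed -i 's/y=.0338+.0642\*i; return np.array(\[.5617-SY/y=.0338+.0642*i; return np.array([.5616-.005*(.13-y)*0-.0025*(.13-y)+0*SY/' h.py
python3 - <<'E'
from h import *
print([nest(i) for i in range(4)])
n=nest(3); r.move_linear((*n,.2),vel=.15); g=(.54,-.175)
r.move_to((*g,.15),Q(np.pi+.16)); r.move_linear((*g,.065),vel=.15); r.sleep(.1)
print(lower(*g,.065,.033,fmax=4)); print(st())
r.set_gripper(.45); r.sleep(.2); r.move_linear((*g,.12),vel=.15)
v=look(g); c,y,s,u=sil(v,g); print(c,y,s,st())
E
```

```text
[array([0.5613595, 0.0338   ]), array([0.56152, 0.098  ]), array([0.5616805, 0.1622   ]), array([0.561841, 0.2264  ])]
(0.046999999999999986, np.float64(7.744848756749793))
(np.float64(54.1), array([ 0.5406, -0.175 ,  0.0476]), array([0.9, 2.3, 6.6]), 0.116, 79.7)
[ 0.54833569 -0.17367064] 3.304508803535273 (85.6, 49.3) (np.float64(56.0), array([ 0.6108, -0.1749,  0.1588]), array([ 0.3, -0.1, -0.2]), 0.449, 0.0)
```

```bash
sed -i 's/\.5616-\.005\*(\.13-y)\*0-\.0025\*(\.13-y)+0\*SY\*(y-\.13)/.5616+.0025*(y-.13)/' h.py; grep -n "def nest" h.py
python3 - <<'E'
from h import *
v=View("wrist"); c,y,s,u=sil(v,(.548,-.174)); print(c,y,s)
pick(c,y); place(3)
E
```

```text
62:def nest(i): y=.0338+.0642*i; return np.array([.5616+.0025*(y-.13),y])
[ 0.5483504  -0.17364694] 3.307648920131829 (85.6, 49.2)
down (np.float64(58.7), array([ 0.5487, -0.1738,  0.0296]), array([ 0.6,  0.3, -0.6]), 0.681, 0.0)
grip (np.float64(59.1), array([ 0.5487, -0.1738,  0.03  ]), array([-2.5,  0.6,  8.5]), 0.389, 80.0)
lift (np.float64(59.9), array([ 0.5479, -0.1735,  0.0991]), array([-0.3, -0.6, -0.7]), 0.394, 79.6)
[(0.1037, 0, 0, -1), (0.1019, 0, 0, -2), (0.1004, 1, -1, -2), (0.099, 1, 0, -1), (0.0976, 1, -1, 1), (0.0961, 1, 0, 3), (0.0946, 1, -1, 3), (0.0931, 1, 1, 5), (0.0917, 1, 0, 5), (0.0897, 1, -1, 1), (0.0881, 0, 0, 0), (0.0867, 0, 0, 0), (0.0854, 0, 0, 0), (0.0839, 1, 0, 0), (0.0819, 1, 0, -3), (0.0811, -1, -2, 2), (0.081, -7, -4, 17), (0.0809, -12, -5, 30)]
placed (np.float64(67.2), array([0.5618, 0.2265, 0.1099]), array([-12.6,  -4.1,  30.1]), 0.396, 84.1)
```

Both clips snapped (base at 0.081). Now the rest the same way.

Run:
```python
from h import *
def release():
    r.set_gripper(.52); p=status.get_obs()["tool_pos"]; r.move_linear((p[0],p[1],.2),vel=.2)
release()
for i,g in((2,(.6489,-.1812)),(1,(.5747,-.3414)),(0,(.4652,-.4139))):
    v=look(g); c,y,s,u=sil(v,g); print(i,c,y,s)
    if not(83<s[0]<89 and 46<s[1]<53 and np.hypot(*(c-g))<.06): print("odd"); break
    if np.hypot(*(c-g))>.015: print("moved"); v=look(c); c,y,s,u=sil(v,c); print(c,y,s)
    pick(c,y)
    if not .36<status.get_obs()["opening"]<.42: print("grip odd"); break
    L=place(i)
    if L[-1][0]>.083: print("not down"); break
    release()
print(st())
```

```text
2 [ 0.64879047 -0.18121667] 2.858254151526301 (85.9, 50.0)
down (np.float64(73.2), array([ 0.6493, -0.1814,  0.0298]), array([ 0.4, -0.2, -0.4]), 0.684, 0.0)
grip (np.float64(73.6), array([ 0.6493, -0.1814,  0.0301]), array([-1.4,  1.2,  6.5]), 0.395, 80.3)
lift (np.float64(74.4), array([ 0.6482, -0.181 ,  0.0989]), array([-0.4, -0.1, -0.6]), 0.393, 79.6)
[(0.1038, -1, 2, -1), (0.1019, -1, 1, 1), (0.1003, -1, 0, 0), (0.099, 2, 1, -1), (0.0976, 0, 2, 2), (0.0961, 0, 1, 3), (0.0945, 0, 0, 5), (0.0931, 0, 1, 4), (0.0917, 0, 1, 6), (0.0897, 0, 2, 2), (0.0881, 0, 2, 1), (0.0868, 0, 1, 1), (0.0853, 0, 0, 1), (0.0839, 0, 2, 1), (0.082, 0, 0, -4), (0.0811, -3, 1, 3), (0.081, -9, -2, 18), (0.0809, -15, -3, 35)]
placed (np.float64(81.5), array([0.5617, 0.1622, 0.1099]), array([-14.6,  -3.7,  33.7]), 0.393, 84.2)
1 [ 0.57456909 -0.34158832] 2.907242067671927 (86.8, 50.8)
down (np.float64(87.6), array([ 0.5749, -0.3419,  0.0297]), array([ 0.1,  0.7, -0.1]), 0.68, 0.0)
grip (np.float64(88.0), array([ 0.575 , -0.3419,  0.0301]), array([-1.6, -0.2,  6. ]), 0.398, 80.2)
lift (np.float64(88.8), array
[... 741 characters left out ...]
03  ]), array([-0.1,  1.6,  6.4]), 0.395, 80.0)
lift (np.float64(103.2), array([ 0.4648, -0.4135,  0.099 ]), array([ 0.7,  0.3, -0.8]), 0.393, 79.6)
[(0.1038, 0, 0, 0), (0.1019, 0, -1, 0), (0.1004, 0, 1, 0), (0.0989, 0, 0, 0), (0.0976, -1, -1, 1), (0.0961, 0, 0, 3), (0.0945, 0, 0, 5), (0.0931, 1, 0, 6), (0.0916, 0, -1, 6), (0.0897, -1, -1, 1), (0.0882, 0, -1, 0), (0.0868, 0, 0, 0), (0.0854, 0, 0, 1), (0.0839, 0, 0, 1), (0.082, 0, -1, -4), (0.0811, -1, 1, 3), (0.081, -8, 0, 20), (0.0809, -16, -1, 36)]
placed (np.float64(110.6), array([0.5614, 0.0338, 0.1099]), array([-15.8,  -0.5,  35.2]), 0.391, 84.5)
(np.float64(111.5), array([0.5608, 0.0338, 0.1989]), array([ 0.3, -0.3, -0.2]), 0.519, 0.0)
```

Run:
```python
from h import *
r.move_to((.66,.12,.27),Q(np.pi)); r.sleep(.1); v=View("wrist"); v.save("full.png")
b=[b for b in v.blobs("orange",20)]; print([(q[0],v.plane(q[0],.157)) for q in b],knob(1.24))
a=v.px[20:300]; s=View("scene").px
cv2.imwrite("pics/m7.png",cv2.cvtColor(np.hstack([cv2.resize(a[:,80:480],(400,280)),cv2.resize(s[170:310,210:410],(400,280),interpolation=cv2.INTER_CUBIC)]),cv2.COLOR_RGB2BGR))
```

```text
[(array([431.58411215, 259.51869159]), array([0.707567  , 0.25878912, 0.157     ]))] [0.70855482 0.25818976]
```

View pics/m7.png

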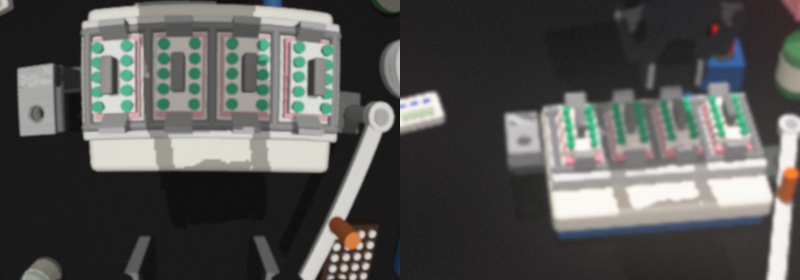

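All four cassettes are seated and the bar is open. I'll shut it, gripping higher so that the fingertips clear the rib tops at 0.126.

Run:
```python
from h import *
a=1.24; z=.131
r.set_gripper(.6,30)
r.move_to((*knob(a),.22),Q(np.pi/2+a)); r.move_linear((*knob(a),z),vel=.1); r.set_gripper(0,30); print(st())
print(swing(a,.06,10,z),st())
for b in(.04,.02,.005,-.005,-.015,-.025,-.035):
    r.move_linear((*knob(b),z),Q(np.pi/2+b),vel=.05); s=st(); print(b,s)
    if abs(s[2][0])>12: break
r.set_gripper(.6); r.move_linear((*knob(0),.22),vel=.15); print(st())
# fork hole with the bar in it, and knob
r.move_to((.662,-.04,.22),Q(np.pi)); r.sleep(.15); v=View("wrist")
for n,V in(("hole",v),):
    u=V.pix((.592,-.0402,.122)).astype(int); print(u); V.save("hole3.png",(u[0]-35,u[1]-26,u[0]+105,u[1]+79),4)
r.move_linear((.663,.18,.27),vel=.25); r.sleep(.1); w=View("wrist"); print([(w.plane(q[0],.157)) for q in w.blobs("orange",20)],knob(0))
```

```text
(np.float64(115.4), array([0.7088, 0.2583, 0.1317]), array([-0.8, -0.2,  3.5]), 0.197, 29.4)
0.06 (np.float64(118.0), array([0.6007, 0.1786, 0.1316]), array([ -0.5, -10.5,   7.8]), 0.2, 30.4)
0.04 (np.float64(118.3), array([0.5987, 0.1786, 0.1316]), array([ -0.8, -11.2,   9. ]), 0.197, 30.5)
0.02 (np.float64(118.5), array([0.5963, 0.1785, 0.1316]), array([ -0.9, -11.6,   8.7]), 0.195, 30.5)
0.005 (np.float64(118.8), array([0.5944, 0.1786, 0.1316]), array([ -0.7, -12.7,   8.6]), 0.2, 30.6)
-0.005 (np.float64(119.0), array([0.5942, 0.1785, 0.1316]), array([  4.5, -11.5,   5.1]), 0.198, 30.3)
-0.015 (np.float64(119.3), array([0.5941, 0.1787, 0.1317]), array([ 12. , -11.8,   1.7]), 0.199, 30.2)
-0.025 (np.float64(119.5), array([0.594 , 0.1788, 0.1317]), array([ 20. , -10.8,  -3.9]), 0.204, 30.2)
(np.float64(120.7), array([0.5927, 0.1797, 0.219 ]), array([-0.4, -0. , -0.4]), 0.603, 0.0)
[280 122]
[array([0.59405814, 0.17965422, 0.157     ])] [0.59320309 0.1798326 ]
```

View pics/hole3.png

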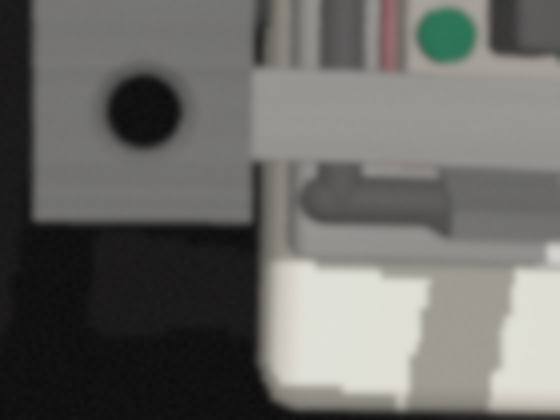

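Run:
```python
from h import *
Y=np.pi-.01; S=(.3845,.2657)
r.set_gripper(.62,40); r.move_linear((.455,S[1],.2),vel=.25); r.sleep(.1); v=View("wrist")
b=np.array([v.plane(q[0],.094) for q in v.blobs("red",60) if np.hypot(*(v.plane(q[0],.094)[:2]-S))<.03]); print(b)
S=tuple(b.mean(0)[:2]); print(S)
r.move_to((*S,.15),Q(Y)); r.move_linear((*S,.059),vel=.1); r.set_gripper(0,40); print("grip",st())
r.move_linear((*S,.2),vel=.12); r.sleep(.1); print("lift",st())
H=(.5922,-.0403); r.move_to((*H,.205),Q(Y)); r.move_linear((*H,.185),vel=.08); r.sleep(.2); print(st())
f0=status.get_obs()["contact_force"]; z=.185
while z>.131:
    z-=.003; r.move_linear((*H,z),vel=.05); f=status.get_obs()["contact_force"]-f0; print(round(z,4),f.round(1))
    if f[2]>12 or np.hypot(f[0],f[1])>12: break
print(st())
```

```text
[[0.38443446 0.25417956 0.094     ]
 [0.3847755  0.27751024 0.094     ]]
(np.float64(0.3846049799469953), np.float64(0.2658448987377321))
grip (np.float64(127.2), array([0.3852, 0.2662, 0.0599]), array([ 2.3, -0.7,  7. ]), 0.206, 40.5)
lift (np.float64(128.6), array([0.3844, 0.2657, 0.1994]), array([-0.4,  0.1, -2.1]), 0.203, 40.3)
(np.float64(130.6), array([ 0.5924, -0.0403,  0.1854]), array([-0.9, -1.3, -1.5]), 0.205, 40.4)
0.182 [ 0.6  0.9 -0.2]
0.179 [ 0.1  0.1 -0.8]
0.176 [2.  1.1 0.4]
0.173 [ 0.4  1.2 -0.6]
0.17 [ 1.4  1.8 -0.4]
0.167 [1.2 1.3 0.3]
0.164 [ 1.   1.7 -0.6]
0.161 [ 0.9  2.  -0.4]
0.158 [ 1.   1.8 -0.9]
0.155 [ 0.9  1.3 -0.5]
0.152 [ 0.9  0.8 -0.7]
0.149 [ 0.2  0.5 -0.7]
0.146 [1.1 1.1 0.7]
0.143 [ 1.2  1.7 -0.3]
0.14 [1.4 1.1 0.4]
0.137 [ 1.1  2.1 -1.2]
0.134 [ 0.6  2.8 -0.5]
0.131 [0.7 2.1 7.4]
(np.float64(135.1), array([ 0.5928, -0.0404,  0.1319]), array([-0.2,  0.8,  5.9]), 0.202, 41.3)
```

Run:
```python
from h import *
H=(.5922,-.0403)
r.move_linear((*H,.1295),vel=.03); print(st())
r.set_gripper(.6); r.sleep(.3); print(st())
r.move_linear((*H,.2),vel=.15); 
r.move_linear((.664,-.04,.27),vel=.2); r.sleep(.2); v=View("wrist"); r.move_linear((.664,.03,.27),vel=.2); r.sleep(.2); w=View("wrist")
R=lambda q:[b for b in q.blobs("red",60)]
print([(b[0],b[1]) for b in R(v)],[v.plane(b[0],.166) for b in R(v)]); print("h",tri((v,R(v)[0][0]),(w,R(w)[0][0])))
print([w.plane(q[0],.157) for q in w.blobs("orange",20)])
s=View("scene"); us=s.pix((.592,-.04,.13)).astype(int)
u=v.pix((.592,-.04,.13)).astype(int)
cv2.imwrite("pics/m8.png",cv2.cvtColor(np.hstack([cv2.resize(v.px[u[1]-52:u[1]+53,u[0]-70:u[0]+70],(400,300),interpolation=cv2.INTER_CUBIC),cv2.resize(s.px[us[1]-45:us[1]+45,us[0]-60:us[0]+60],(400,300),interpolation=cv2.INTER_CUBIC)]),cv2.COLOR_RGB2BGR))
```

```text
(np.float64(135.3), array([ 0.5936, -0.0405,  0.1319]), array([-2.3, -0.5, 16.3]), 0.204, 42.8)
(np.float64(136.0), array([ 0.5922, -0.0403,  0.1294]), array([-0.3,  0.1, -0. ]), 0.601, 0.0)
[(array([264.55454545, 122.87727273]), np.int32(220)), (array([295.42922374, 122.93607306]), np.int32(219))] [array([ 0.59283295, -0.05185894,  0.166     ]), array([ 0.59315228, -0.02885049,  0.166     ])]
h (array([ 0.59263563, -0.05169067,  0.16919639]), np.float64(0.00017802645562041026))
[array([0.59420751, 0.17840356, 0.157     ])]
```

View pics/m8.png

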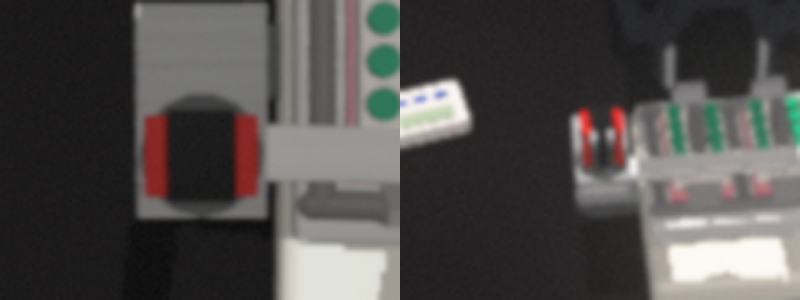

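The pin is back at its starting height (button tops at 0.1692, against 0.1693 at the start). Its flange sits on the fork, the buttons are out and the bar is shut. I'm handing in.

```bash
python3 -c "
from h import *
print(r.hand_in(), st())"
```

```text
the job is handed in; nothing more can be done
the job is handed in; nothing more can be done
```

I handed the job in at about 137 s: all four cassettes are clipped into the nests, the bar is shut over them, and the pin is back in the fork with its flange seated and buttons released; the balls' locking I judged from pin height and buttons, not a tug. The first cassette tilted in the grip at nest 3 (up to 48 N), so I set it back on the bench and re-gripped it.

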